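# Stack and square slide trays in a corner jig

### The job

Take the slide tray off the sloping rest and lay it face up on top of the other slide tray in the corner jig. Then square the stack into the jig's corner, so that both trays lie flat with a long side flush against the left fence and a short end flush against the far fence, and let go. Leave the other things on the bench where they are.

Things in the scene. Friction and masses are not known exactly. Their poses are not given: they have to be found in the camera images.
- upper_tray: White plastic slide tray on the sloping rest: rigid, 100 (own x) x 60 (own y) x 12 mm, about 100 g, flat rim, two slides inside below it. Origin: centre of the underside; z out of its face. At the start it lies face up against the rest's lip: x slopes down away from the robot at 25 degrees, z leans 25 degrees away from the robot. Long sides overhang the board by 12 mm. May end turned half round.
- lower_tray: Slide tray lying flat and askew on the jig's base plate, the same article: 100 (own x) x 60 (own y) x 12 mm, about 100 g. Origin: centre of its underside; z up. It stands clear of both fences, is loose, and slides when pushed.
- jig: Fixed metal corner jig: base plate 145 (x) x 135 (y) x 8 mm; two fences 10 mm thick, 20 mm high above the plate: one along the far edge (+x side), one along the left edge (+y side), meeting in the far left corner; near and right sides open. Origin: centre of the underside, on the worktop; x points away from the robot within 15 degrees.
- jig_corner (a point): Inner corner of the jig's fences at the upper face of the base plate, 8 mm over the worktop; axes as the jig's. Inner face of the far fence: plane x = 0; of the left fence: plane y = 0; trays lie towards -x and -y. A squared tray's centre is 50 mm towards -x and 30 mm towards -y.
- rest: Fixed sloping rest: board 108 mm long, 36 mm wide, on two posts over a foot 120 x 40 mm; its upper face falls at 25 degrees along the rest's +x (away from the robot), 55 mm over the worktop at its middle, 78 mm at the near end, 32 mm at the far end, where an 8 mm lip stops the tray. Origin: centre of the foot's underside. (Tall columns stand at the left, y > 0.25, x > 0.55.)
- timer: Bystander: white bench timer, 62 x 66 x 20 mm, lying at the front between jig and rest; origin at the centre of its underside.
- marker_black: Bystander: felt marker, 130 x 12 mm, lying at the front left; origin at the centre of its underside.
- forceps: Bystander: steel forceps, 132 mm long, lying behind the work; origin at the centre of its underside.
- bottle: Bystander: glass laboratory bottle with black screw cap, 60 mm wide, 122 mm tall, standing behind the work; origin at the centre of its underside.
- scissors: Bystander: scissors, 173 mm long, lying at the front right; origin at the centre of its underside.
Things that resemble listed ones, but are neither listed nor needed, are in the scene too. Leave any green look-alike of the upper_tray alone.

How it is judged:
By the outcome, as a careful person would: the job done as asked, in the order asked, and still so for the second after the job is handed in, with the robot touching nothing.
It also fails if it takes over 67 s, if anything falls off the work surface, if the arm or the gripper's body presses on something with over 40 N, if the wrist force passes 120 N, or if a joint passes its speed limit or range.

### The arm

A 6-joint arm with a two-finger parallel gripper is mounted at the origin on a cart in front of the work surface, level with it; the furniture and walls round the work are solid. World frame = base frame: x ahead of the robot, y to its left, z up, the work surface at z = 0. Lengths are in m, angles in rad, forces in N, time in s.
With the tool pointing down it reaches from about 0.4 to 0.825 m from the base axis. Payload 7 kg.
Tool frame: the origin (TCP) lies midway between the tips of the shut fingers; the grasp point (between the pads) lies arm.hold_point_z behind it (arm.hold_point_z is the distance from the TCP to the grasp point, in m); z points along the fingers, y is the line along which they close (so a half turn about z gives the same grasp; the last joint's range is limited). The gripper opens to 88 mm and grips with 3 to 60 N. Pads are 19 mm wide; open, the fingers measure 130 mm over their backs; the gripper's body (78 mm by 193 mm) begins 47 mm behind the grasp point.
Start: joints at [1.396, 0.359, 0.012, 0, -1.224, -0.288], TCP at [0.301, 0.604, 0.227] pointing down, gripper open.
Joint ranges: [-3.07, 3.07], [-1.43, 2.12], [-1.02, 1.25], [-3.03, 1.67], [-3.05, -0], [-3.03, 3.03]. Speed limits (rad/s): [2.39, 2.39, 3.01, 3.14, 3.14, 3.14].

### API

Orientations are given as [roll, pitch, yaw] about the fixed x, y, z axes, in that order (R = Rz(yaw) Ry(pitch) Rx(roll)).
In Python, from station import arm gives the robot as it stands.
- The arm moves only by the shell command python3 -m crank 'ROWS' [OPENING] [FORCE]. ROWS is JSON, a list that holds one entry, the list of rows, each a list of 4 numbers: the shift along the tool's x, y, z in units of 25 mm (1.0 is 25 mm), then the turn about the tool's z in units of 5 degrees (1.0 is 5 degrees). A call has 1 to 12 rows; each row is the pose to reach, as a shift and turn from the pose commanded when the call began, along the tool's axes at that moment; what a row does not reach only later rows make up. A row lasts 1/8 s, in which the tool goes at most 62.5 mm and 10.7 degrees, less where a joint would pass 70% of its speed; a pose out of reach is approached as far as the arm can. A call with a gripper value outside its range is refused whole. OPENING is the closure, from 0 (fully open) to 1 (shut), set as the call begins (- or left out, the last holds). The fingers move at their own pace and stop on an object; FORCE is the grip in N (left out, the last holds). Time passes only in rows, so rows that repeat a pose let the fingers close. It gives the time, the measured TCP pose, the force, the opening and the grip force at its end, in the units of the state.
- arm.get_state(): the state, without advancing time (a new reading comes with each control period).
- arm.grab_frame(name): name is "scene" or "top" or "wrist"; returns (picture, depth): 384x512x3 uint8, red, green, blue; 384x512 float32, m along the optical axis (not along the pixel's ray), 0 where there is no reading.
- arm.get_calibration(name): a dict with "mtx" (3x3 intrinsics, pixels), "R" (3x3) and "t" (3): a world point X has camera coordinates R X + t; the wrist camera has in their place "mount" (4x4, takes a point from camera to tool coordinates, whose origin is the TCP and whose axes are the flange's). Camera axes: x right, y down, z forward; pixel columns grow to the right and rows downward; lengths in m; the calibration is good to about 2 mm. A picture is of the moment at which its call begins: read the wrist's pose just before it. get_calibration takes no time and is no camera call.
- arm.job_done(): hands the job in; it is judged then, once.
Trained networks look in the newest picture that a camera, given by its name, has taken for a name from the list of things; names that differ only in an ending like _2 or _b are one class to them, and where a whole thing is asked for, a point or a joint stands for the part that bears it (a point fixed in the world has none). Each returns a list of dicts, best first, with "score" (0 to 1); they miss things now and then, are a little off and sometimes report something else, mostly with a low value. They report only what shows in the picture. A call takes as long as a camera call. They do not tell look-alikes from the thing itself.
- arm.recognise(thing, camera): "extent" ([left, top, width, height] in pixels, round what is visible of it).
- arm.trace(thing, camera): "mask" (384x512 bool, what is visible of it) and "extent" ([left, top, width, height] in pixels, round what is visible of it).
The state is a dict: "t": time; "q": joint angles; "qd": joint speeds; "joint_efforts": joint torques, N m; "eef_pos": TCP position; "ee_rot": TCP orientation; "force": force on the tool from outside, world axes, zero at the start; "moment": the same for the moment, N m; "width": finger opening in m; "gripper_force": force on a finger pad.
Only numpy, scipy, OpenCV 4.12 (cv2) and the standard library are available. Lean on these libraries where they do the work, as an engineer would, in place of code of your own. Each camera call takes 0.05 s, during which the arm holds its last target. There are 200 camera calls.

## Working session

There is one attempt and no reset: what is moved stays moved. The work goes in short steps, Python scripts to look and compute and a shell command to move; the robot and the scene stay as the last step left them, time stands still between calls to the robot, and variables do not carry over. Pictures are saved under pics/ and viewed, at most 10 in all, crops included, and the job is handed in when it is done.

```bash
mkdir -p pics
cat > h.py <<'E'
import numpy as np, cv2
from station import arm
from scipy.spatial.transform import Rotation as Ro
def cloud(cam,d,st=None):
    c=arm.get_calibration(cam);K=c["mtx"];K=np.array(K)
    v,u=np.mgrid[0:384,0:512]
    P=np.stack([(u-K[0,2])/K[0,0]*d,(v-K[1,2])/K[1,1]*d,d],-1)
    if "R" in c:
        return (P-np.array(c["t"]))@np.array(c["R"])
    M=np.array(c["mount"]);P=P@M[:3,:3].T+M[:3,3]
    return P@Ro.from_euler('xyz',st["ee_rot"]).as_matrix().T+np.array(st["eef_pos"])
E
python3 - <<'E'
from h import *
s=arm.get_state();print(s["t"],s["eef_pos"],s["ee_rot"],s["width"],arm.hold_point_z)
ims=[]
for cam in("top","scene"):
    im,d=arm.grab_frame(cam);W=cloud(cam,d);ims.append(im)
    np.savez(f"{cam}.npz",im=im,d=d,W=W)
    for th in("upper_tray","lower_tray","jig","rest","timer"):
        for r in arm.trace(th,cam)[:3]:
            m=r["mask"]&(d>0)
            if m.sum()<20: continue
            p=W[m];print(cam,th,round(r["score"],2),r["extent"],np.median(p,0).round(3),p[:,2].min().round(3),p[:,2].max().round(3),m.sum())
    cv2.imwrite(f"pics/{cam}.png",cv2.resize(im[:,:,::-1],(800,600)))
E
```

```text
0.0 [0.30114987 0.60354878 0.22562807] [ 3.13994931e+00 -1.52290387e-04 -4.62874925e-01] 0.08743401130216454 0.0188
top upper_tray 0.67 [293.2, 171.7, 32.7, 40.0] [ 0.562 -0.333  0.065] 0.002 0.091 873
top upper_tray 0.67 [338.8, 190.8, 39.4, 35.5] [ 0.525 -0.461  0.01 ] -0.003 0.019 956
top upper_tray 0.24 [182.2, 162.8, 62.6, 60.9] [ 0.558 -0.076  0.009] 0.001 0.034 2073
top lower_tray 0.68 [204.1, 175.7, 31.9, 40.6] [ 0.555 -0.112  0.018] 0.007 0.028 915
top lower_tray 0.58 [137.3, 236.8, 38.8, 38.4] [0.395 0.042 0.011] -0.004 0.018 271
top lower_tray 0.18 [240.8, 243.7, 27.2, 32.7] [ 0.388 -0.201  0.019] 0.002 0.026 648
top jig 0.9 [182.3, 162.6, 61.8, 60.3] [ 0.559 -0.075  0.009] -0.005 0.034 2178
top rest 0.46 [296.6, 169.5, 25.1, 47.4] [ 0.514 -0.336  0.008] -0.002 0.083 170
top timer 0.95 [242.1, 246.8, 24.4, 30.5] [ 0.388 -0.201  0.019] -0.003 0.026 640
scene upper_tray 0.98 [248.4, 162.2, 42.0, 20.1] [ 0.56  -0.325  0.064] -0.0 0.087 446
scene upper_tray 0.76 [289.4, 164.0, 18.4, 21.9] [ 0.519 -0.445  0.009] -0.001 0.078 355
scene lower_tray 0.59 [207.5, 218.0, 53.5, 25.9] [ 0.549 -0.106  0.017] 0.009 0.023 897
scene jig 0.74 [187.0, 208.7, 85.5, 58.9] [ 0.555 -0.062  0.01 ] -0.001 0.031 1931
scene rest 0.94 [248.3, 170.0, 43.6, 27.2] [ 0.553 -0.33   0.006] -0.0 0.078 431
scene rest 0.44 [164.9, 201.4, 22.3, 19.8] [ 0.729 -0.14   0.005] -0.001 0.01 123
scene rest 0.43 [333.2, 171.6, 21.6, 18.8] [ 0.391 -0.449  0.006] -0.002 0.01 220
scene timer 0.6 [302.1, 216.8, 36.5, 29.1] [ 0.384 -0.186  0.018] -0.001 0.022 664
scene timer 0.41 [184.7, 208.5, 90.8, 60.1] [ 0.556 -0.064  0.01 ] -0.002 0.031 2006
```

View pics/top.png

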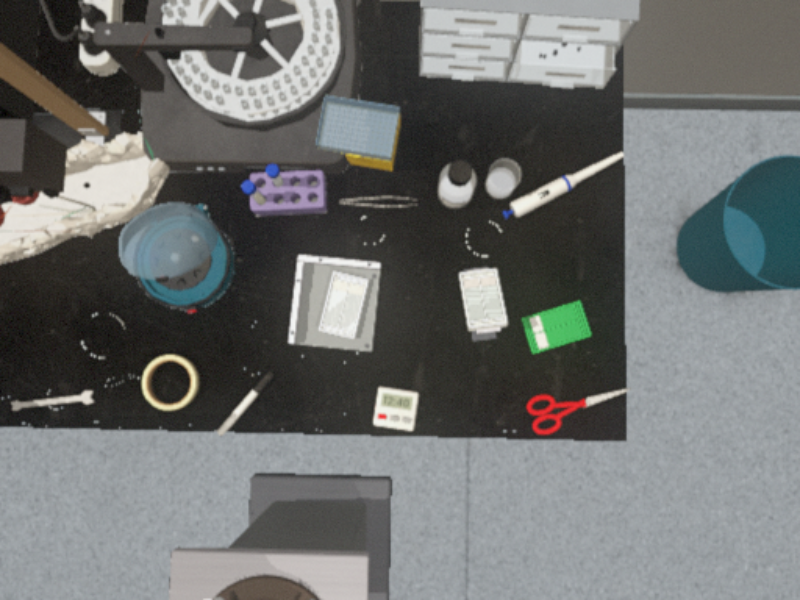

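View pics/scene.png

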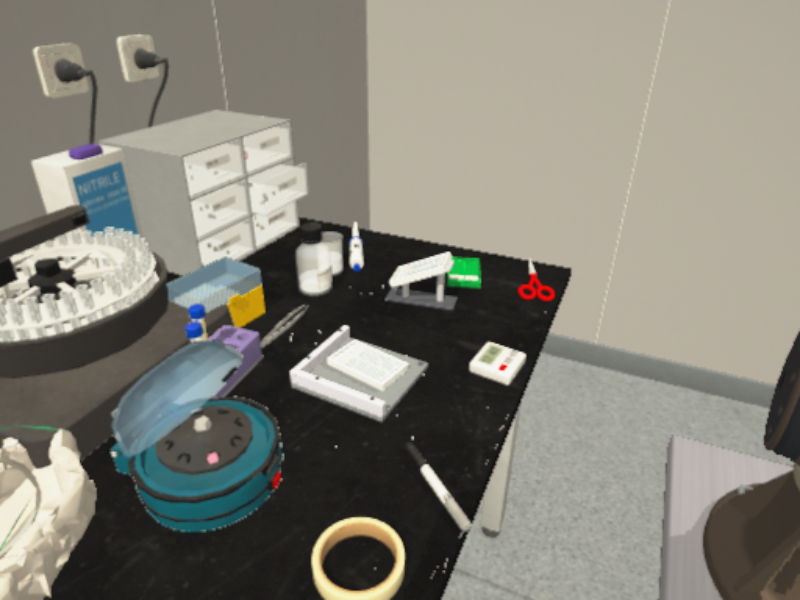

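Run:
```python
from h import *
z=np.load("top.npz");W=z["W"];im=z["im"]
def rect(m,n):
    p=W[m][:,:2].astype(np.float32);r=cv2.minAreaRect(p*1000);print(n,m.sum(),np.round(r[0]),np.round(r[1]),round(r[2],1))
v,u=np.mgrid[0:384,0:512]
def box(e):return (u>=e[0]-3)&(u<=e[0]+e[2]+3)&(v>=e[1]-3)&(v<=e[1]+e[3]+3)
j=box([182,162,62,61]);rect(j&(W[...,2]>0.0235),"fences");rect(j&(W[...,2]>0.013)&(W[...,2]<.0225),"lowtray")
b=box([293,170,33,43]);m=b&(W[...,2]>0.025);rect(m,"upper")
A=np.c_[W[m][:,:2],np.ones(m.sum())];print(np.linalg.lstsq(A,W[m][:,2],rcond=None)[0])
c=arm.get_calibration("top");print(c["mtx"],np.round(c["R"],3),np.round(c["t"],3))
print(arm.get_calibration("wrist")["mount"])
```

```text
fences 460 [ 546. -128.] [199. 162.] 85.3
lowtray 944 [ 556. -100.] [124. 145.] 84.8
upper 990 [ 542. -285.] [107. 185.] 22.7
[-1.62215574  2.89733993  1.95150609]
[[451.49823359   0.         254.69493846]
 [  0.         451.49823359 190.99794299]
 [  0.           0.           1.        ]] [[ 0.02  -1.    -0.015]
 [-0.995 -0.019 -0.094]
 [ 0.093  0.016 -0.995]] [-0.213  0.56   1.121]
[[-2.57437629e-04 -9.51577669e-01 -3.07408318e-01  8.33362383e-02]
 [ 9.99999955e-01 -2.92252937e-04  6.72192310e-05  4.64598807e-05]
 [-1.53805303e-04 -3.07408287e-01  9.51577701e-01 -1.57137375e-01]
 [ 0.00000000e+00  0.00000000e+00  0.00000000e+00  1.00000000e+00]]
```

The top view shows the jig at about (335,303), with the lower tray askew at (345,305). The rest with the white upper tray is at (484,300), and the green look-alike is at (557,326). The scene view confirms the tray slopes down away from the robot. I'll go above the jig, then look from the wrist.

```bash
python3 -m crank '[[[0,0,-2.4,0],[2,2,-3,-1],[4,4,-3,-2],[5.8,5.8,-3,-3],[7.5,7.5,-3,-4],[9.2,9.2,-3,-5.3],[11,11,-3,-5.3],[12.8,12.8,-3,-5.3],[14.6,14.6,-3,-5.3],[16.4,16.4,-3,-5.3],[18.2,18.4,-3,-5.3],[20,20.4,-3,-5.3]]]' 0 && python3 -m crank '[[[0,0,1,0],[0,0,1.5,0],[0,0,1.5,0],[0,0,1.5,0]]]'
cat >> h.py <<'E'
def look(name):
    s=arm.get_state();im,d=arm.grab_frame("wrist");W=cloud("wrist",d,s)
    cv2.imwrite(f"pics/{name}.png",im[:,:,::-1]);np.savez(f"{name}.npz",im=im,d=d,W=W)
    print(round(s["t"],2),np.round(s["eef_pos"],4),np.round(s["ee_rot"],3),np.round(s["force"],1),round(s["width"],4))
    return s,im,d,W
def rect(W,m,n):
    p=(W[m][:,:2]*1000).astype(np.float32);r=cv2.minAreaRect(p);print(n,m.sum(),np.round(r[0],1),np.round(r[1],1),round(r[2],2));return r
def clean(m):
    m=cv2.morphologyEx(m.astype(np.uint8),cv2.MORPH_OPEN,np.ones((5,5),np.uint8))
    n,l,st,_=cv2.connectedComponentsWithStats(m);return l==1+np.argmax(st[1:,4])
E
python3 - <<'E'
from h import *
s,im,d,W=look("w1")
for th in("lower_tray","jig"):
    for r in arm.trace(th,"wrist")[:2]:
        m=clean(r["mask"]&(d>0));print(th,r["score"],r["extent"],np.median(W[m],0).round(4));rect(W,m,th)
m=clean((W[...,2]>.0245)&(W[...,2]<.034)&(d>0));rect(W,m,"fence")
p=W[m];np.savez("f.npz",p=p)
h,e=np.histogram(W[...,2][d>0],bins=np.arange(-.01,.05,.002));print(dict(zip(e.round(3),h)))
E
```

```text
t: 2.1
eef_pos: [0.5138, -0.0505, 0.302]
ee_rot: [-3.141, -0.001, -0.0]
force: [1.2, 0.0, -0.7]
width: 0.0872
gripper_force: 0.0
t: 2.6
eef_pos: [0.5139, -0.0476, 0.265]
ee_rot: [3.142, -0.001, 0.002]
force: [-0.1, -0.1, -0.1]
width: 0.0876
gripper_force: 0.0
2.6 [ 0.5139 -0.0476  0.265 ] [ 3.142e+00 -1.000e-03  2.000e-03] [-0.1 -0.1 -0.1] 0.0876
lower_tray 0.68 [277.6, 79.9, 64.4, 91.4] [ 0.5541 -0.1097  0.0164]
lower_tray 4292 [ 549.4 -110.9] [ 63.2 102.5] 77.37
jig 0.62 [237.3, 53.9, 131.1, 131.4] [ 0.5685 -0.0732  0.0075]
jig 9223 [553.5 -95.5] [137.9 148.3] 87.0
fence 2159 [554.4 -95.3] [134.1 143.6] 85.5
{np.float64(-0.01): np.int64(0), np.float64(-0.008): np.int64(0), np.float64(-0.006): np.int64(14), np.float64(-0.004): np.int64(6894), np.float64(-0.002): np.int64(69921), np.float64(0.0): np.int64(14785), np.float64(0.002): np.int64(450), np.float64(0.004): np.int64(2128), np.float64(0.006): np.int64(5881), np.float64(0.008): np.int64(1501), np.float64(0.01): np.int64(558), np.float64(0.012): np.int64(452), np.float64(0.014): np.int64(1643), np.float64(0.016): np.int64(3102), np.float64(0.018): np.int64(1170), np.float64(0.02): np.int64(127), np.float64(0.022): np.int64(30), np.float64(0.024): np.int64(274), np.float64(0.026): np.int64(1668), np.float64(0.028): np.int64(342), np.float64(0.03): np.int64(214), np.float64(0.032): np.int64(112), np.float64(0.034): np.int64(76), np.float64(0.036): np.int64(81), np.float64(0.038): np.int64(104), np.float64(0.04): np.int64(140), np.float64(0.042): np.int64(148), np.float64(0.044): np.int64(147), np.float64(0.046): np.int64(238)}
```

View pics/w1.png

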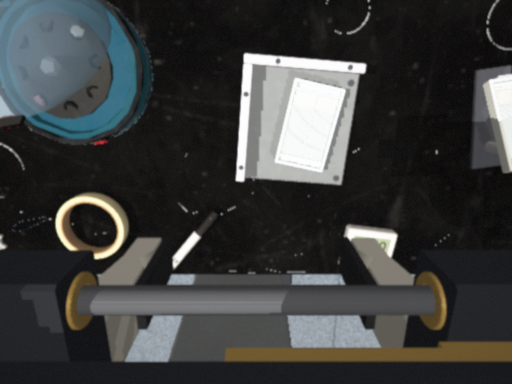

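The wrist view shows the jig (corner at about (248,60)), the lower tray at (312,125) and part of the rest at the right edge. The jig measures yaw −4.5°, inner corner about (621,−43) mm. The lower tray is at (549,−111) mm, yaw −12.6°. Next I'll go over to the rest.

```bash
python3 -m crank '[[[0,2.4,0,0],[0,4.8,0,-0.5],[-0.4,7.2,0,-1],[-0.6,9.6,0,-1.5],[-0.6,11.3,0,-1.5],[-0.6,11.3,0,-1.5],[-0.6,11.3,0,-1.5]]]'
python3 - <<'E'
from h import *
s,im,d,W=look("w2")
for th in("upper_tray","rest"):
    for r in arm.trace(th,"wrist")[:2]:
        m=clean(r["mask"]&(d>0));print(th,r["score"],r["extent"],np.median(W[m],0).round(4));rect(W,m,th)
        if th=="upper_tray":
            p=W[m];c=np.median(p,0);p=p[np.abs(p[:,2]-c[2])<.04];A=np.c_[p[:,:2],np.ones(len(p))];k=np.linalg.lstsq(A,p[:,2],rcond=None)[0]
            for _ in range(4):
                g=np.abs(A@k-p[:,2])<.005;k=np.linalg.lstsq(A[g],p[g,2],rcond=None)[0]
            print("plane",k,g.sum(),"slope",np.degrees(np.arctan(np.hypot(*k[:2]))),"dir",np.degrees(np.arctan2(-k[1],-k[0])))
            q=(p[g]*1000)[:,:2].astype(np.float32);r2=cv2.minAreaRect(q);print(r2,"zc",k@[r2[0][0]/1e3,r2[0][1]/1e3,1])
E
```

```text
t: 3.62
eef_pos: [0.4985, -0.3307, 0.2641]
ee_rot: [-3.141, -0.0, 0.13]
force: [-0.8, -0.0, 0.2]
width: 0.0877
gripper_force: 0.0
3.62 [ 0.4985 -0.3307  0.2641] [-3.141 -0.     0.13 ] [-0.8 -0.   0.2] 0.0877
upper_tray 0.88 [315.1, 116.2, 89.0, 64.9] [ 0.5235 -0.4574  0.0084]
upper_tray 4085 [ 521.  -460.4] [ 65.8 106. ] 18.45
plane [-0.00052897  0.00069451  0.009127  ] 3970 slope 0.0500200333458273 dir -52.70562541392285
((522.3130493164062, -457.81256103515625), (60.64533996582031, 100.46692657470703), 18.1419620513916) zc 0.008532760742464774
upper_tray 0.69 [236.5, 62.1, 61.4, 94.0] [ 0.5608 -0.3325  0.0633]
upper_tray 5433 [ 561.5 -335.3] [94.4 65.3] 7.4
plane [-0.45989532 -0.06527964  0.29962414] 5391 slope 24.915116545339917 dir 8.078855027875308
((561.9802856445312, -332.56298828125), (92.92794799804688, 59.34748840332031), 7.857718467712402) zc 0.06288162517485069
rest 0.84 [247.1, 54.2, 37.3, 108.2] [ 0.6152 -0.3287  0.0053]
rest 130 [ 613.9 -329. ] [ 7.  28.8] 7.55
```

View pics/w2.png

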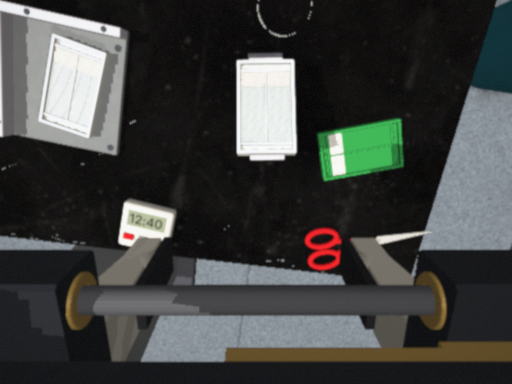

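The wrist view shows the upper tray at (266,107) and the green one at (360,150), which I leave alone. The fit gives a 24.9° slope, yaw 8°, and a top-face centre at (562,−332.5, ≈64) mm, which is consistent with the description. Descending to grasp it.

```bash
python3 -m crank '[[[1.2,0.2,1,-0.1],[2.43,0.39,2.5,-0.1],[2.43,0.39,4.5,-0.1],[2.43,0.39,6.2,-0.1],[2.43,0.39,7.5,-0.1],[2.43,0.39,8.3,-0.1],[2.43,0.39,8.8,-0.1],[2.43,0.39,8.9,-0.1],[2.43,0.39,8.9,-0.1]]]' 0 && python3 -m crank '[[[0,0,0,0],[0,0,0,0],[0,0,0,0],[0,0,0,0],[0,0,0,0],[0,0,0,0],[0,0,0,0],[0,0,0,0]]]' 1 20
```

```text
t: 4.9
eef_pos: [0.5605, -0.3326, 0.0424]
ee_rot: [3.141, -0.001, 0.14]
force: [-0.1, 0.8, 0.0]
width: 0.0877
gripper_force: 0.0
t: 5.9
eef_pos: [0.56, -0.3328, 0.0418]
ee_rot: [3.141, -0.0, 0.139]
force: [-0.2, 1.1, 4.7]
width: 0.0601
gripper_force: 20.0
```

```bash
python3 -m crank '[[[0,0,-0.8,0],[0,0,-2,0],[0,0,-3.5,0],[0,-1,-4,0],[0.2,-2.8,-4,1],[0.4,-4.6,-4,2],[0.6,-6.4,-4,3],[0.8,-8,-4,4.1],[0.8,-8.85,-4,4.1],[0.8,-8.85,-4,4.1],[0.8,-8.85,-4,4.1],[0.8,-8.85,-4,4.1]]]'
python3 - <<'E'
from h import *
s,im,d,W=look("w3")
E
```

```text
t: 7.4
eef_pos: [0.5489, -0.1116, 0.1413]
ee_rot: [3.141, 0.0, -0.219]
force: [0.1, -0.1, -1.5]
width: 0.06
gripper_force: 20.0
7.4 [ 0.5489 -0.1116  0.1413] [ 3.141  0.    -0.219] [ 0.1 -0.1 -1.5] 0.06
```

View pics/w3.png

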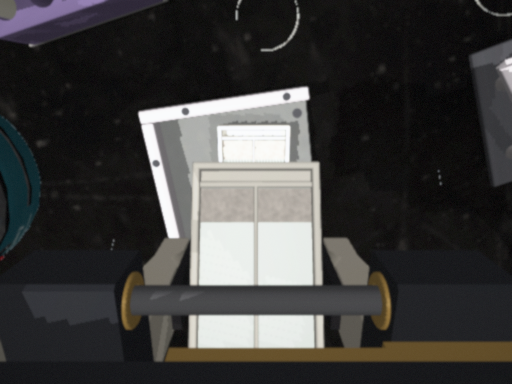

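The wrist view shows the tray held, still tilted, centred over the lower tray and aligned with it; the jig corner is at (143,115). Held this low, the fingertips would hit the lower tray before the upper one is down. So I'll let the low end touch and pivot with a soft grip, then release just above.

```bash
python3 -m crank '[[[-0.15,0,1.5,0],[-0.15,0,3,0],[-0.15,0,4,0],[-0.15,0,4.3,0],[-0.15,0,4.4,0],[-0.15,0,4.5,0],[-0.15,0,4.55,0],[-0.15,0,4.6,0],[-0.15,0,4.65,0],[-0.15,0,4.7,0],[-0.15,0,4.7,0],[-0.15,0,4.7,0]]]' - 6
python3 - <<'E'
from h import *
s,im,d,W=look("w4")
m=(d>0)&(W[...,2]>.03)&(W[...,2]<.07)&(np.arange(384)[:,None]<240);m=clean(m);p=W[m]
A=np.c_[p[:,:2],np.ones(len(p))];k=np.linalg.lstsq(A,p[:,2],rcond=None)[0];print(m.sum(),k,np.degrees(np.arctan(np.hypot(*k[:2]))),p.min(0),p.max(0))
E
```

```text
t: 8.95
eef_pos: [0.5454, -0.11, 0.024]
ee_rot: [3.142, -0.0, -0.218]
force: [-1.1, -0.4, -0.6]
width: 0.0599
gripper_force: 6.0
8.95 [ 0.5454 -0.11    0.024 ] [ 3.142 -0.    -0.218] [-1.1 -0.4 -0.6] 0.0599
7714 [-0.31235009  0.06812389  0.22276382] 17.728700558675186 [ 0.55440969 -0.14909066  0.03003999] [ 0.59803365 -0.08430615  0.04408118]
```

```bash
python3 -m crank '[[[0,0,0.05,0],[0,0,0.08,0],[0,0,0.08,0]]]' && python3 -m crank '[[[0,0,0,0],[0,0,0,0],[0,0,0,0],[0,0,0,0],[0,0,0,0],[0,0,0,0]]]' 0.2 && python3 -m crank '[[[0,0,-1,0],[-0.5,0,-3,0],[-1,0,-5,0],[-1.5,0,-6,0],[-1.5,0,-6,0],[-1.5,0,-6,0]]]' 0
python3 - <<'E'
from h import *
s,im,d,W=look("w5")
Z=W[...,2]
rect(W,clean((Z>.027)&(Z<.034)&(d>0)&(np.abs(W[...,1]+.11)<.06)&(np.abs(W[...,0]-.54)<.075)),"upper?")
for th in("upper_tray","jig"):
    for r in arm.trace(th,"wrist")[:2]:
        m=clean(r["mask"]&(d>0));print(th,r["score"],r["extent"],np.median(W[m],0).round(4));rect(W,m,th)
E
```

```text
t: 9.38
eef_pos: [0.5453, -0.11, 0.022]
ee_rot: [3.142, 0.0, -0.218]
force: [-0.1, 0.2, 0.0]
width: 0.06
gripper_force: 6.0
t: 10.12
eef_pos: [0.5453, -0.11, 0.022]
ee_rot: [3.142, 0.0, -0.218]
force: [0.4, 0.2, 0.1]
width: 0.0698
gripper_force: 0.0
t: 10.88
eef_pos: [0.5085, -0.1018, 0.1716]
ee_rot: [-3.141, 0.0, -0.219]
force: [0.2, -0.2, 0.0]
width: 0.0875
gripper_force: 0.0
10.88 [ 0.5085 -0.1018  0.1716] [-3.141  0.    -0.219] [ 0.2 -0.2  0. ] 0.0875
upper? 4941 [ 542.5 -109.2] [60.2 81.9] 77.43
upper_tray 0.88 [220.8, 83.7, 70.9, 113.4] [ 0.5465 -0.1099  0.0284]
upper_tray 7615 [ 539.  -108.5] [ 65.4 108.6] 77.44
jig 0.9 [145.8, 36.5, 171.0, 182.3] [ 0.5779 -0.0689  0.0076]
jig 14546 [554.6 -91.5] [143.6 150.6] 85.6
```

View pics/w5.png

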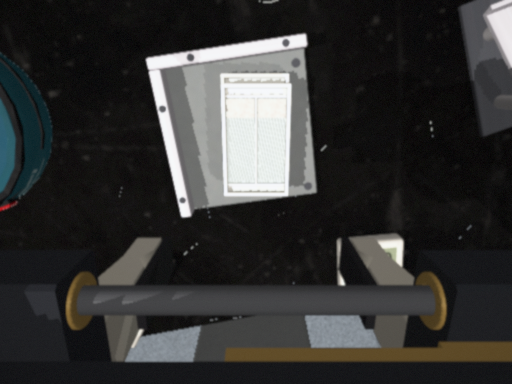

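The wrist view shows the upper tray lying flat on the lower one at (256,140), about 8 mm nearer the robot. The jig corner is at (155,62). Next I'll measure the corner and check the wrist joint before squaring.

Run:
```python
from h import *
s=arm.get_state();print(np.round(s["q"],2))
z=np.load("w5.npz");W=z["W"];d=z["d"];Z=W[...,2]
# dark gaps ignored: rotate to jig frame, histogram of fence-height points
a=np.radians(-4.45);X=np.array([np.cos(a),np.sin(a)]);Y=np.array([-X[1],X[0]])
m=(Z>.023)&(Z<.031)&(d>0)&(np.hypot(W[...,0]-.555,W[...,1]+.095)<.12);p=W[m][:,:2]
u=p@X;v=p@Y
hu,e=np.histogram(u,bins=np.arange(.45,.68,.002));hv,e2=np.histogram(v,bins=np.arange(-.15,.05,.002))
print([(round(x*1e3),h) for x,h in zip(e,hu) if h>90][-12:]);print([(round(x*1e3),h) for x,h in zip(e2,hv) if h>60][-14:])
print("corner guess in uv",np.array([.6212,-.0429])@X,np.array([.6212,-.0429])@Y)
```

```text
[ 0.18  0.15 -0.41 -0.   -1.02  1.17]
[(584, np.int64(188)), (586, np.int64(185)), (588, np.int64(190)), (590, np.int64(189)), (592, np.int64(179)), (594, np.int64(151)), (596, np.int64(120)), (622, np.int64(446)), (624, np.int64(414)), (626, np.int64(425)), (628, np.int64(420)), (630, np.int64(405))]
[(-50, np.int64(276)), (-48, np.int64(273)), (-46, np.int64(255)), (-44, np.int64(228)), (-42, np.int64(186)), (-40, np.int64(154)), (-38, np.int64(113)), (-36, np.int64(86)), (4, np.int64(349)), (6, np.int64(376)), (8, np.int64(353)), (10, np.int64(368)), (12, np.int64(338)), (14, np.int64(117))]
corner guess in uv 0.6226559165456569 0.0054276689921184985
```

```bash
python3 -m crank '[[[0.6,0.8,0,2],[1.2,1.6,0,4],[1.8,2.41,0,6],[1.8,2.41,0,8],[1.8,2.41,0,10],[1.8,2.41,0,12],[1.8,2.41,0.5,14],[1.8,2.41,1,16],[1.8,2.41,2,16.4],[1.8,2.41,4,16.4],[1.8,2.41,4.4,16.4],[1.8,2.41,4.4,16.4]]]' 0.545 && python3 -m crank '[[[0,0,0.8,0],[0,0,1.5,0],[0,0,1.8,0],[0,0,1.85,0],[0,0,1.85,0]]]'
```

```text
t: 12.52
eef_pos: [0.5394, -0.1707, 0.0616]
ee_rot: [3.139, -0.001, -1.649]
force: [-0.1, -0.2, 0.6]
width: 0.0399
gripper_force: 0.0
t: 13.15
eef_pos: [0.5403, -0.1705, 0.0168]
ee_rot: [-3.14, 0.0, -1.649]
force: [-0.5, 0.0, 0.4]
width: 0.04
gripper_force: 0.0
```

```bash
python3 -m crank '[[[0,0,0.18,0],[0,0,0.18,0],[-0.4,0,0.18,0],[-0.8,0,0.18,0],[-1.0,0,0.18,0],[-1.2,0,0.18,0],[-1.4,0,0.18,0],[-1.6,0,0.18,0],[-1.8,0,0.18,0],[-2.0,0,0.18,0],[-2.1,0,0.18,0],[-2.1,0,0.18,0]]]'; python3 -m crank '[[[-0.1,0,0,0],[-0.15,0,0,0],[-0.2,0,0,0],[-0.2,0,0,0]]]'
```

```text
t: 14.65
eef_pos: [0.5437, -0.1177, 0.0112]
ee_rot: [-3.142, 0.0, -1.649]
force: [0.3, 0.6, -0.3]
width: 0.0399
gripper_force: 0.0
t: 15.15
eef_pos: [0.544, -0.113, 0.0112]
ee_rot: [3.141, 0.0, -1.65]
force: [-0.7, -0.5, 0.1]
width: 0.04
gripper_force: 0.1
```

```bash
python3 -m crank '[[[-0.1,0,0,0],[-0.16,0,0,0],[-0.16,0,0,0]]]'; python3 -m crank '[[[-0.08,0,0,0],[-0.08,0,0,0]]]'; python3 -m crank '[[[-0.08,0,0,0],[-0.08,0,0,0]]]'
python3 - <<'E'
from h import *
s,im,d,W=look("w6")
im,d=arm.grab_frame("top");cv2.imwrite("pics/top2.png",cv2.resize(im[150:240,170:260,::-1],(720,720))[:600])
E
```

```text
t: 15.52
eef_pos: [0.5443, -0.109, 0.0113]
ee_rot: [3.141, -0.0, -1.649]
force: [0.0, -0.9, 0.5]
width: 0.0398
gripper_force: 0.3
t: 15.78
eef_pos: [0.5443, -0.1089, 0.0114]
ee_rot: [3.141, -0.002, -1.649]
force: [0.2, -13.7, -1.6]
width: 0.0396
gripper_force: 6.6
t: 16.02
eef_pos: [0.5443, -0.1087, 0.0116]
ee_rot: [3.141, -0.004, -1.65]
force: [1.4, -25.6, -1.3]
width: 0.0398
gripper_force: 12.8
16.02 [ 0.5443 -0.1087  0.0116] [ 3.141 -0.004 -1.65 ] [  1.4 -25.6  -1.3] 0.0398
```

The push stops at exactly the predicted depth and force rises to 25 N, so the stack is against the left fence. Now for the near end.

```bash
python3 -m crank '[[[0.5,0,0,0],[1,0,-1,0],[1,0.6,-3,-2],[0.5,1.3,-3,-4],[0,2,-3,-6],[-0.7,2.7,-3,-8],[-1.55,3.36,-3,-10],[-1.55,3.36,-3,-12],[-1.55,3.36,-3,-14],[-1.55,3.36,-3,-16],[-1.55,3.36,-3,-18],[-1.55,3.36,-3,-18]]]' 1 20 && python3 -m crank '[[[0,0,0,0],[0,0,0,0]]]'
python3 - <<'E'
from h import *
s,im,d,W=look("w7")
a=np.radians(-4.45);X=np.array([np.cos(a),np.sin(a)]);Y=np.array([-X[1],X[0]])
p=np.array(s["eef_pos"][:2]);print("uv",p@X,p@Y)
E
```

```text
t: 17.62
eef_pos: [0.4641, -0.0597, 0.0864]
ee_rot: [-3.141, -0.0, -0.08]
force: [-0.1, 0.4, -0.2]
width: 0.0002
gripper_force: 0.0
t: 17.88
eef_pos: [0.4641, -0.0599, 0.0863]
ee_rot: [-3.141, -0.0, -0.081]
force: [1.3, 0.1, 0.6]
width: 0.0007
gripper_force: 0.0
17.88 [ 0.4641 -0.0599  0.0863] [-3.141 -0.    -0.081] [1.3 0.1 0.6] 0.0007
uv 0.4673066475390958 -0.02366401845471113
```

View pics/w7.png

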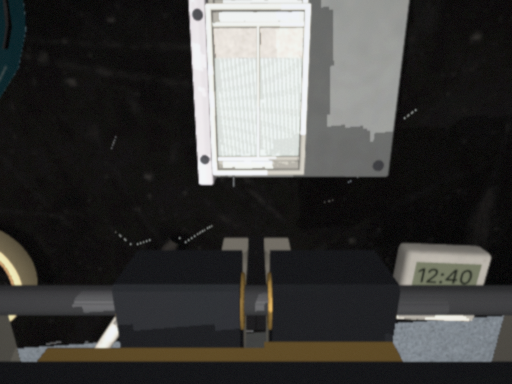

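The trays lie along the left fence, with their near end at about (255,172), and the shut fingers are in front of it. Descending and pushing towards the far fence.

```bash
python3 -m crank '[[[0,0.1,1.5,0],[0,0.1,2.5,0],[0,0.1,2.95,0],[0,0.1,2.98,0],[0.3,0.1,2.98,0],[0.5,0.1,2.98,0],[0.7,0.1,2.98,0],[0.9,0.1,2.98,0],[1.1,0.1,2.98,0],[1.3,0.1,2.98,0],[1.5,0.1,2.98,0],[1.5,0.1,2.98,0]]]'; python3 -m crank '[[[0.1,0,0,0],[0.18,0,0,0],[0.25,0,0,0],[0.25,0,0,0]]]';  python3 -m crank '[[[0.08,0,0,0],[0.08,0,0,0]]]'
```

```text
t: 19.42
eef_pos: [0.5021, -0.0653, 0.0118]
ee_rot: [-3.141, -0.001, -0.079]
force: [0.6, 0.1, -0.6]
width: 0.0005
gripper_force: 0.0
t: 19.92
eef_pos: [0.508, -0.0658, 0.0118]
ee_rot: [-3.141, -0.001, -0.079]
force: [-1.1, 0.9, -0.3]
width: 0.0004
gripper_force: 0.1
t: 20.18
eef_pos: [0.5082, -0.0661, 0.0116]
ee_rot: [3.141, 0.002, -0.079]
force: [-5.6, 2.3, 3.4]
width: 0.0007
gripper_force: 2.5
```

```bash
python3 -m crank '[[[0.08,0,0,0],[0.08,0,0,0]]]'; python3 -m crank '[[[-0.5,0,0,0],[-1,0,-0.5,0],[-1.5,0,-3,0],[-1.5,0,-5.5,0],[-1.5,0,-5.5,0],[-1.5,0,-5.5,0]]]'
python3 - <<'E'
from h import *
s,im,d,W=look("w8")
cv2.imwrite("pics/w8c.png",cv2.resize(im[:230,110:390,::-1],(728,598),interpolation=cv2.INTER_CUBIC))
E
```

```text
t: 20.42
eef_pos: [0.5082, -0.0663, 0.0113]
ee_rot: [3.141, 0.005, -0.08]
force: [-10.5, 3.7, 7.1]
width: 0.0004
gripper_force: 5.3
t: 21.18
eef_pos: [0.4738, -0.063, 0.1503]
ee_rot: [-3.141, -0.002, -0.079]
force: [-0.6, 0.7, -0.9]
width: 0.0002
gripper_force: 0.0
21.18 [ 0.4738 -0.063   0.1503] [-3.141e+00 -2.000e-03 -7.900e-02] [-0.6  0.7 -0.9] 0.0002
```

View pics/w8c.png

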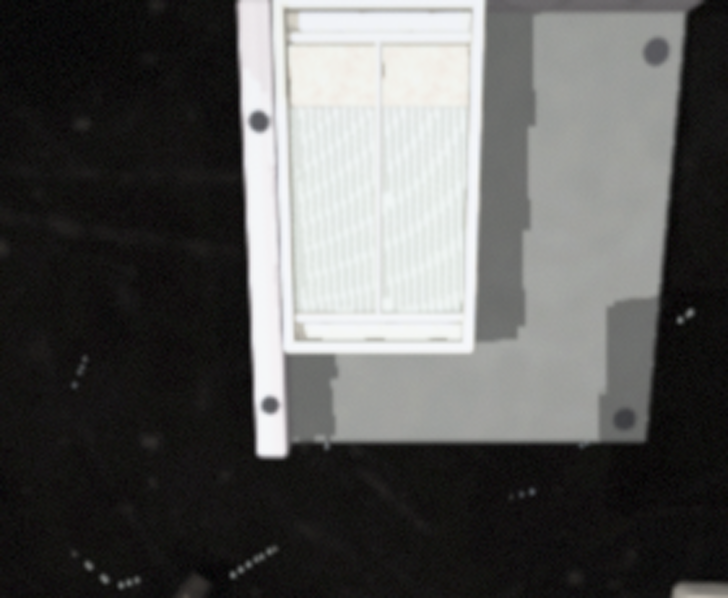

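The crop shows the stack up the left fence (tray edge at x≈283) and reaching the far fence at the top. There's time, so I'll repeat each push once to make sure.

```bash
python3 -m crank '[[[0.8,0.5,0,2],[1.6,1,0,4],[2.4,1.5,0,6],[3.2,2,0,8],[3.55,2.19,0,10],[3.55,2.19,0,12],[3.55,2.19,0,14],[3.55,2.19,1,16],[3.55,2.19,2,18],[3.55,2.19,3,18],[3.55,2.19,3,18],[3.55,2.19,3,18]]]' 0.545; python3 -m crank '[[[0,0,1.5,0],[0,0,2.3,0],[0,0,2.53,0],[0,0,2.53,0],[-0.2,0,2.53,0],[-0.4,0,2.53,0],[-0.5,0,2.53,0],[-0.56,0,2.53,0],[-0.6,0,2.53,0],[-0.6,0,2.53,0]]]'; python3 -m crank '[[[-0.06,0,0,0],[-0.1,0,0,0],[-0.1,0,0,0]]]'
```

```text
t: 22.72
eef_pos: [0.5583, -0.1248, 0.0743]
ee_rot: [3.141, -0.0, -1.649]
force: [-0.4, 0.3, 0.8]
width: 0.0397
gripper_force: 0.0
t: 23.98
eef_pos: [0.5595, -0.1102, 0.0113]
ee_rot: [-3.141, -0.0, -1.649]
force: [0.2, -2.1, 2.2]
width: 0.04
gripper_force: 1.6
t: 24.35
eef_pos: [0.5594, -0.11, 0.0112]
ee_rot: [3.141, -0.003, -1.65]
force: [1.5, -18.1, 0.4]
width: 0.0398
gripper_force: 9.3
```

```bash
python3 -m crank '[[[0.4,0,0,0],[0.6,0,-1.5,0],[0.6,0.6,-3,-2],[0.2,1.3,-3,-4],[-0.4,2,-3,-6],[-1,2.5,-3,-8],[-1.5,2.85,-3,-10],[-1.5,2.85,-3,-12],[-1.5,2.85,-3,-14],[-1.5,2.85,-3,-16],[-1.5,2.85,-3,-18],[-1.5,2.85,-3,-18]]]' 1 20 && python3 -m crank '[[[0,0,1.5,0],[0,0,2.5,0],[0,0,2.97,0],[0,0,2.98,0],[0.2,0,2.98,0],[0.4,0,2.98,0],[0.55,0,2.98,0],[0.65,0,2.98,0],[0.7,0,2.98,0],[0.7,0,2.98,0]]]'; python3 -m crank '[[[0.1,0,0,0],[0.15,0,0,0],[0.15,0,0,0]]]'
```

```text
t: 25.85
eef_pos: [0.4914, -0.0641, 0.086]
ee_rot: [-3.141, 0.0, -0.08]
force: [-0.2, -0.3, -0.4]
width: 0.0004
gripper_force: 0.0
t: 27.1
eef_pos: [0.5082, -0.0658, 0.0114]
ee_rot: [3.141, 0.001, -0.079]
force: [-2.4, 0.7, 1.9]
width: 0.0004
gripper_force: 1.6
t: 27.48
eef_pos: [0.5082, -0.0663, 0.0107]
ee_rot: [3.14, 0.008, -0.08]
force: [-13.7, 5.5, 9.9]
width: 0.0004
gripper_force: 7.0
```

```bash
python3 -m crank '[[[-0.4,0,0,0],[-0.8,0,-0.5,0],[-1,0,-3,0],[-1.2,0,-5.5,0],[-1.5,0,-7,0],[-1.5,0,-7,0],[-1.5,0,-7,0]]]' 0
python3 - <<'E'
from h import *
s,im,d,W=look("w9")
cv2.imwrite("pics/w9c.png",cv2.resize(im[:230,110:390,::-1],(728,598),interpolation=cv2.INTER_CUBIC))
Z=W[...,2]
a=np.radians(-4.45);X=np.array([np.cos(a),np.sin(a)]);Y=np.array([-X[1],X[0]])
for th in("upper_tray","jig"):
    for r in arm.trace(th,"wrist")[:1]:
        m=clean(r["mask"]&(d>0));q=rect(W,m,th);c=np.array(q[0]);print("uv",c@X,c@Y,np.median(Z[m]))
E
```

```text
t: 28.35
eef_pos: [0.475, -0.063, 0.187]
ee_rot: [-3.141, -0.001, -0.079]
force: [0.3, -0.8, 0.4]
width: 0.065
gripper_force: 0.0
28.35 [ 0.475 -0.063  0.187] [-3.141e+00 -1.000e-03 -7.900e-02] [ 0.3 -0.8  0.4] 0.065
upper_tray 8191 [568.1 -69.2] [60.3 99.7] 85.38
uv 571.7627589012587 -24.932119743931015 0.02835460864587805
jig 15416 [552.4 -97.6] [147.6 155.9] 85.46
uv 558.3493858605511 -54.439052776456556 0.007434278815485168
```

View pics/w9c.png

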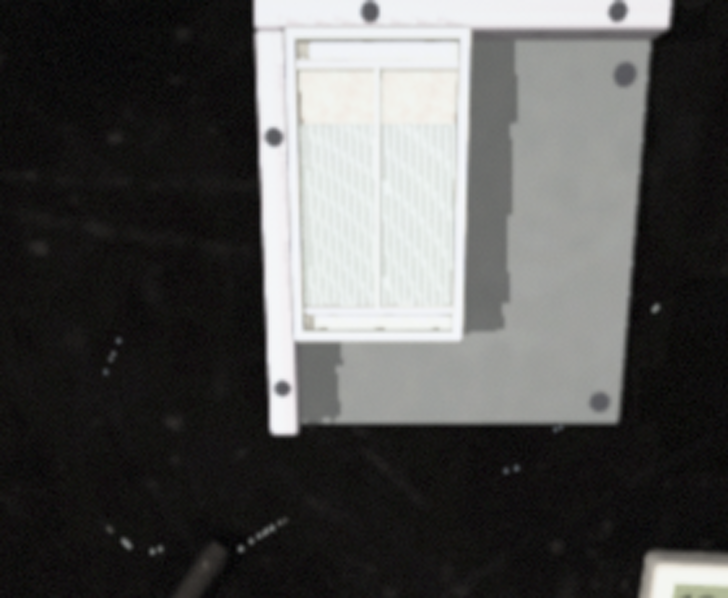

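The crop shows the stack flush in the corner at (292,32), level and clear of the gripper. The tray's centre and angle match a squared pose: (571.8, −25) against an expected (572, −26) mm, at 85.4°.

```bash
python3 -c "
from station import arm
print(arm.job_done())"
```

```text
the job is handed in; nothing more can be done
None
```

The upper tray lies face up on the lower tray, and the stack is squared against the left and far fences with the gripper clear; I handed the job in at about 28 s, and no verdict came back.

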